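Lock the long shelf bracket into the slotted upright

ROBOT

A 6-joint arm with a two-finger parallel gripper is mounted at the origin on the work surface. World frame = base frame: x ahead of the robot, y to its left, z up, the work surface at z = 0. Lengths are in m, angles in rad, forces in N, time in s.
With the tool pointing down it reaches from about 0.25 to 0.775 m from the base axis. Payload 4 kg.
Tool frame: the origin (TCP) lies on the centre line of the jaws, within the pads' length; the fingertips stand ahead of it and the grasp point (between the pads) lies 5 mm behind it (manip.finger_overhang is the z of the fingertips in the tool frame, in m); z points along the fingers, y is the direction in which the jaws open and shut (so a half turn about z gives the same grasp; the last joint's range is limited). The gripper opens to 94 mm and grips with 3 to 60 N. Pads are 16 mm wide; open, the fingers measure 119 mm over their backs; the gripper's body (75 mm by 177 mm) begins 78 mm behind the grasp point.
Start: joints at [-1.273, 0.087, 1.371, -0, 1.684, -0.103], TCP at [0.215, -0.506, 0.22] pointing down, gripper open.
Joint ranges: [-3.1, 3.1], [-0.76, 2.03], [0.27, 2.55], [-1.08, 4.22], [0.17, 2.65], [-2.57, 2.57]. Speed limits (rad/s): [2.79, 2.79, 3.14, 3.14, 3.14, 3.14].

INTERFACE

Orientations are given as [roll, pitch, yaw] about the fixed x, y, z axes, in that order (R = Rz(yaw) Ry(pitch) Rx(roll)).
In Python, from plant import manip, viewer gives the robot as it stands.
- The arm moves only by the tool carry_out, never from a script. Its argument "moves" is a list of rows, each a list of 5 numbers: the shift along the tool's x, y, z in mm, then the turn about the tool's z in degrees, then the gripper's target within -1 to 1 (shut at 1, half-way at 0, fully open at -1). In form: [[x, y, z, twist, grip], ...]. A call has 1 to 12 rows; each row is the pose to reach, as a shift and turn from the pose commanded when the call began, along the tool's axes at that moment; what a row does not reach only later rows make up. A row lasts 1/10 s, in which the tool goes at most 50 mm and 8.59 degrees, less where a joint would pass 70% of its speed; a pose out of reach is approached as far as the arm can. A call with a gripper value outside its range is refused whole. The fingers move at their own pace and stop on an object; the grip force is fixed at half the most. Time passes only in rows, so rows that repeat a pose let the fingers close. It gives the time, the measured TCP pose, the force and the opening at its end, in the units of the state.
- manip.read_state(): the state, without advancing time (a new reading comes with each control period).
- viewer.snapshot(name): name is "scene" or "side" or "wrist"; returns a dict with "color" (384x512x3 uint8, red, green, blue), "vertical_fov" (degrees; the focal length in pixels is half the picture's height over the tangent of half this angle, whatever the lens; pixels are square), "cx", "cy" (the principal point, pixels), "distortion" ([k1, k2, p1, p2, k3] as OpenCV has them; the pictures are not rectified), "world_to_cam" (4x4, takes a point from world to camera coordinates). Camera axes: x right, y up, looking along -z (the intrinsics and any distortion apply to the point x, -y, -z); pixel columns grow to the right and rows downward; lengths in m; the calibration is good to about 2 mm. A picture is of the moment at which its call begins. There is no depth.
- manip.job_done(): hands the job in, once; it reports no verdict.
The state is a dict: "clock": time; "qpos": joint angles; "dq": joint speeds; "effort": joint torques, N m; "tool_pos": TCP position; "orientation": TCP orientation; "contact_force": force on the tool from outside, world axes, zero at the start; "moment": the same for the moment, N m; "width": opening from 0.0 (shut) to 1.0 (fully open).
Only numpy, scipy, OpenCV 4.12 (cv2) and the standard library are available. Lean on these libraries where they do the work, as an engineer would, in place of code of your own. Each camera call takes 0.05 s, during which the arm holds its last target. There are 200 camera calls.

TASK

Fit the longer of the two aluminium brackets to the slotted steel upright: hook both of its claws into the two slots, then press it down until it is locked fully home in the sprung catch. Let go of it, and leave the short bracket and the other things where they are.

Things in the scene. Friction and masses are not known exactly. Their poses are not given: they have to be found in the camera images.
- long_mount (a point): The long bracket (to be fitted): aluminium, 260 g, 150 mm long, standing on its bottom plate (36 wide, 4 thick). Point: foot of its flat back face (20 wide, 95 tall), on the centre line, at the level of its underside. x points out of the back face, the way the claws point, y left, z up. Web on the centre line, 10 mm thick, 60 mm high, x -150 to -4; stepped up to 91 mm at x -40 to -4.
- long_grip (a point): On the long bracket: where to pinch its 10 mm thick web from above (fingers close along y): x = -80 mm from long_mount, 38 mm above the underside, 22 mm below the web's top edge. Same axes.
- long_pad (a point): On the long bracket: centre of the top of its press pad (24 mm wide, 38 mm long), x = -24 mm from long_mount, 95 mm above the underside. Same axes. Here it is pressed down to lock, with about 8 to 15 N; pressing far in front of the pad can make the claws bind.
- long_claw (a point): On the long bracket: tip of the upper claw's tongue, underside, 12 mm out from the back face and 82 mm above the bracket's underside. Same axes. The tongue is 6 mm thick in y, 8 mm tall; at its end a lip 6 mm thick in x hangs 14 mm down. The lower claw is the same, 60 mm lower.
- long_foot (a point): On the long bracket: centre of its locking foot, a bar under the back face, 30 mm wide in y, 6 mm tall, with rounded ends, x -14 to 0 mm from long_mount. Point 6 mm in front of the back face, 3 mm above the underside.
- seat (a point): Where long_mount lies, with the same axes, once the bracket is locked: on the front face and centre line of the upright, 80 mm above the table; x points into the upright, away from the robot. Upright: fixed grey steel channel 40 mm wide, 28 mm deep, 200 mm tall, front wall 4 mm thick, on a foot plate 200 x 130 x 10 mm. It starts anywhere within some 7 x 20 cm, turned up to 0.3 rad.
- slot_low (a point): Centre of the lower slot in the upright's front face, 12 mm wide, 30 mm high, 37 mm above seat. Axes as seat. The claws pass straight in with the bracket about 18 mm above its locked height (play 4 mm up and down, 3 mm to each side). Lowered, the lips drop behind the wall; locked, the tongues rest on the slots' bottoms.
- slot_high (a point): Centre of the upper slot, same size, 60 mm above slot_low. Axes as seat.
- catch (a point): Middle of the sprung catch on the upright's front, 7.5 mm above seat, 6 mm out: two rounded jaws with a 27 mm gap, 12 mm proud of the face; housings to 41 mm either side. About 8 mm above locked height the bracket's foot lands on the jaws, which carry its weight. A push of about 8 to 15 N drives it past, and the jaws snap over it.
- short_grip (a point): The short bracket, to be left alone: same form as the long one but only 100 mm long, 200 g, standing on the table. The point is in its web, 70 mm in front of its back face and 38 mm above its underside.
- mallet_head (a point): Centre of the head of a blue rubber mallet lying on the table: head 60 mm diameter, 90 mm long, centre 30 mm up; wooden handle 250 mm long. To be left alone.
- door_hinge: Black plastic cabinet door hinge with a spring clip, about 95 x 52 x 18 mm, lying on the table; origin on its underside. To be left alone.
- tray_stack: Fixed three-level clear plastic tray stack, 150 x 190 mm, 112 mm high, with a hex key and a latch plate in it; origin at the centre of its underside.
Things that resemble listed ones, but are neither listed nor needed, are in the scene too. Leave any brown look-alike of the part that bears seat alone.

How it is judged:
On the way:
1. both claws are through the slots of the upright (x of long_mount in the frame of seat between -0.005 and 0.005 m and y of long_mount in the frame of seat between -0.006 and 0.006 m and z of long_mount in the frame of seat between -0.005 and 0.028 m), for 0.1 s.
At the end, for the whole second after the job is handed in: The long bracket is locked in the upright: its back face against the upright's front (within 4 mm) and centred (within 5 mm), its height within 3 mm above and 4 mm below the locked height, square and upright within 0.1 rad (x of long_mount in the frame of seat between -0.004 and 0.004 m and y of long_mount in the frame of seat between -0.005 and 0.005 m and z of long_mount in the frame of seat between -0.004 and 0.003 m and angle between the x axis of long_mount and the x axis of seat, either way round below 0.1 rad and angle between long_mount's own z axis and vertical below 0.1 rad); the robot touches nothing.
It fails at once if the short bracket, the mallet or the hinge is pushed more than 30 mm from its place (distance of any of short_grip, mallet_head, door_hinge from where it was at the start of the episode above 0.03 m).
It also fails if it takes over 58 s, if anything falls off the work surface, if the arm or the gripper's body presses on something with over 40 N, if the wrist force passes 120 N, or if a joint passes its speed limit or range.

## Working session

There is one attempt and no reset: what is moved stays moved. The work goes in short steps, Python scripts to look and compute and a tool call to move; the robot and the scene stay as the last step left them, time stands still between calls to the robot, and variables do not carry over. Pictures are saved under pics/ and viewed, about 8 in all and at most 12, crops included, and the job is handed in when it is done.

Besides the shell and the picture viewer there is one more tool, called after "Request:" by a JSON object that holds its "method" and its "body". carry_out: Moves the arm, as the interface text tells. Its arguments: {"type":"object","properties":{"moves":{"type":"array"}},"required":["moves"]}

```bash
mkdir -p pics; ls; cat > h.py <<'E'
import numpy as np, cv2, json, pickle
from plant import manip, viewer
def snap(n,f):
    s=viewer.snapshot(n); cv2.imwrite(f'pics/{f}.png',s['color'][:,:,::-1]); pickle.dump(s,open(f'pics/{f}.pkl','wb')); return s
def load(f): return pickle.load(open(f'pics/{f}.pkl','rb'))
def K(s):
    h,w=s['color'].shape[:2]; f=h/2/np.tan(np.radians(s['vertical_fov'])/2)
    return np.array([[f,0,s['cx']],[0,f,s['cy']],[0,0,1.]]),np.array(s['distortion'],float)
F=np.diag([1,-1,-1.])
def proj(s,P):
    k,d=K(s); T=np.array(s['world_to_cam']); R=F@T[:3,:3]; t=F@T[:3,3]
    return cv2.projectPoints(np.array(P,float).reshape(-1,1,3),cv2.Rodrigues(R)[0],t,k,d)[0][:,0]
def ray(s,uv):
    k,d=K(s); T=np.array(s['world_to_cam']); R=T[:3,:3]
    p=cv2.undistortPoints(np.array([[uv]],float),k,d)[0,0]
    v=R.T@np.array([p[0],-p[1],-1]); return -R.T@T[:3,3], v/np.linalg.norm(v)
def atz(s,uv,z):
    o,v=ray(s,uv); return o+v*(z-o[2])/v[2]
E
python3 - <<'E'
from h import *
st=manip.read_state(); print(st, manip.finger_overhang)
ims=[]
for n in ['scene','side','wrist']:
    s=snap(n,n+'0'); print(n,s['vertical_fov'],s['distortion'],-np.array(s['world_to_cam'])[:3,:3].T@np.array(s['world_to_cam'])[:3,3])
E
```

```text
pics
{'clock': 0.0, 'qpos': array([-1.27311099e+00,  8.79566576e-02,  1.37225334e+00,  2.24522680e-06,
        1.68361314e+00, -1.03090531e-01]), 'dq': array([-0.00212187, -0.00166364, -0.0005514 , -0.00044087, -0.0003523 ,
        0.0002005 ]), 'effort': array([-6.92978074e-05, -3.40183568e+01, -3.02425182e+01,  7.18140299e-02,
        3.30118323e-02, -1.50032424e-04]), 'tool_pos': array([ 0.21441923, -0.50591125,  0.21830372]), 'orientation': array([-3.13937424e+00, -2.31754053e-04,  4.00775858e-01]), 'contact_force': array([ 0.22258533, -0.5077684 , -0.05878397]), 'moment': array([-0.0295137 , -0.01159416,  0.02482771]), 'width': 0.9955670435047815} 0.014
scene 50.84710339910211 [-0.04877511  0.          0.          0.          0.        ] [1.1879419  0.49139616 0.90095422]
side 57.760147849262005 [-0.01130537  0.          0.          0.          0.        ] [0.15615432 0.78500975 0.86392754]
wrist 61.26986108567426 [-0.08707145  0.          0.          0.          0.        ] [ 0.28364445 -0.47749649  0.384032  ]
```

View pics/scene0.png

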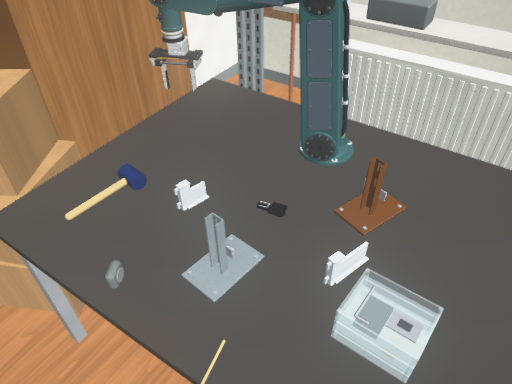

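View pics/side0.png

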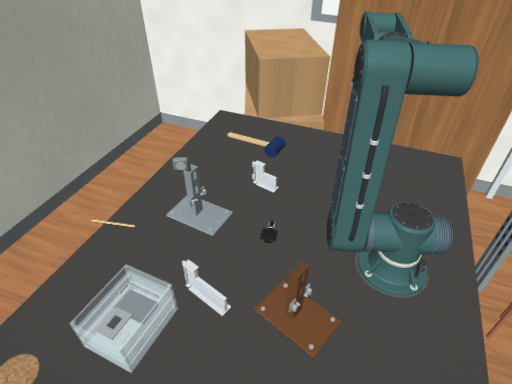

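The long bracket is near the tray: scene (347,263), side (207,288). The short one is at scene (190,195), and the grey upright at scene (218,250), side (195,195). I'll put enlarged crops of both cameras in one picture.

```bash
python3 - <<'E'
from h import *
def crop(f,x,y,w,h,k): return cv2.resize(load(f)['color'][y:y+h,x:x+w,::-1],(w*k,h*k),interpolation=cv2.INTER_CUBIC)
a=np.hstack([crop('scene0',310,230,80,60,5),crop('side0',170,250,80,60,5)])
b=np.hstack([crop('scene0',175,205,100,75,4)[:, :400],crop('side0',155,150,100,75,4)])
cv2.imwrite('pics/c1.png',np.vstack([a,b]))
s=load('scene0')
for uv in [(328,282),(366,262),(222,250)]: print(atz(s,uv,0))
E
```

```text
[0.55070531 0.28234421 0.        ]
[0.43179597 0.34171441 0.        ]
[ 0.61689881 -0.02419356  0.        ]
```

View pics/c1.png

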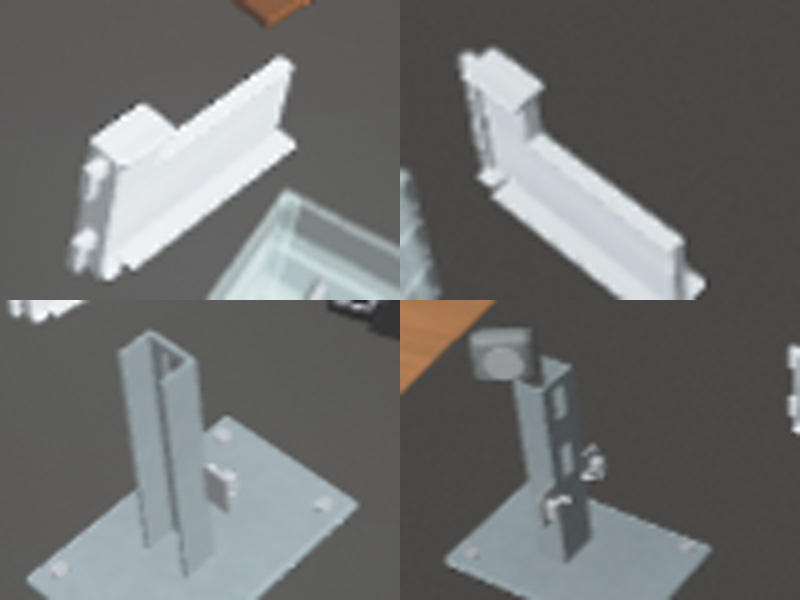

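```bash
cat > fit.py <<'E'
from h import *
from scipy.optimize import least_squares
def px(p,off,k,po=(0,0)): return (np.array(p,float)-po+.5)/k-.5+off
def fit(obs,x0,model):
    def r(x): return np.concatenate([(proj(s,[model(x,P)])[0]-uv) for s,P,uv in obs])
    q=least_squares(r,x0,loss='soft_l1'); return q.x,r(q.x).reshape(-1,2)
def rig(x,P):
    c,s=np.cos(x[2]),np.sin(x[2]); return [x[0]+c*P[0]-s*P[1],x[1]+s*P[0]+c*P[1],P[2]]
E
python3 - <<'E'
from fit import *
np.set_printoptions(precision=4,suppress=True)
a,b=load('scene0'),load('side0')
L=[(a,P,px(p,(310,230),5)) for P,p in [((-5,-12,95),(92,143)),((-5,12,95),(127,165)),((-43,12,95),(180,130)),((-43,-12,95),(142,104)),((-150,-5,60),(278,57)),((-150,5,60),(293,66)),((-150,18,4),(296,145))]]
L+=[(b,P,px(p,(170,250),5,(400,0))) for P,p in [((-43,-12,95),(545,87)),((-43,12,95),(518,106)),((-5,-12,95),(490,48)),((-150,-5,60),(683,238)),((-150,5,60),(668,248)),((-150,-18,4),(705,283))]]
L=[(s,np.array(P)/1e3,u) for s,P,u in L]
x,r=fit(L,[.55,.28,-.46],rig); print(x); print(r)
def m(x,P):
    P=np.array(P,float)
    if P[2]>.1: P[2]=x[3]
    if P[2]<.05 and abs(P[1])>.05: P[0]+=x[4]
    return rig(x,P)
U=[(a,P,px(p,(175,205),4,(0,300))) for P,p in [((0,-20,200),(150,331)),((0,20,200),(198,357)),((28,-20,200),(120,350)),((28,20,200),(165,378)),((100,-65,10),(27,578)),((-100,-65,10),(228,415)),((-100,65,10),(357,503))]]
U+=[(b,P,px(p,(155,150),4,(400,300))) for P,p in [((0,20,200),(543,388)),((0,-20,200),(571,365)),((28,20,200),(515,375)),((0,20,10),(565,563)),((0,-20,10),(592,516)),((-100,-65,10),(711,548)),((100,-65,10),(530,480)),((100,65,10),(445,558))]]
U=[(s,np.array(P)/1e3,u) for s,P,u in U]
x,r=fit(U,[.6,-.02,0.1,.205,.02],m); print(x); print(r)
E
```

```text
[ 0.5562  0.2803 -0.3101]
[[ 0.2154 -1.4142]
 [ 0.1534 -0.02  ]
 [-0.1384 -0.5243]
 [ 0.507  -0.9211]
 [ 0.3028 -0.7254]
 [ 0.1333 -0.4055]
 [-0.2946 -0.327 ]
 [-0.8531 -0.7761]
 [-1.9538  0.9974]
 [ 0.5709  0.0547]
 [-0.6794 -0.3516]
 [-0.2728  0.2307]
 [-0.9545 -1.0025]]
[ 0.6596  0.0148 -0.1326  0.2012  0.0014]
[[ 0.4823 -1.4286]
 [-0.0675 -0.4545]
 [-0.2456 -0.0883]
 [-0.039   0.6317]
 [-0.926  -0.6633]
 [-0.2682 -1.0513]
 [ 0.5937 -0.9648]
 [-0.7061  0.5449]
 [-0.1671 -0.164 ]
 [-0.8258  1.1893]
 [-0.1152  0.4839]
 [-0.2048  5.4639]
 [ 0.0965 -0.8084]
 [ 0.1665 -1.5756]
 [-1.2128 -0.3221]]
```

Both fits agree with the known sizes to within about 1 px. Now I'll set out, going high over the bracket and checking that the path clears the brown look-alike.

```bash
cat >> h.py <<'E'
def go(x,y,z,yaw):
    st=manip.read_state(); R=cv2.Rodrigues(np.zeros(3))[0]
    from scipy.spatial.transform import Rotation as Ro
    R=Ro.from_euler('xyz',st['orientation']).as_matrix()
    d=R.T@(np.array([x,y,z])-st['tool_pos'])*1e3
    tw=-(yaw-st['orientation'][2]); tw=np.degrees((tw+np.pi)%(2*np.pi)-np.pi)
    print('shift',d.round(1),'twist',round(tw,1))
E
python3 - <<'E'
from h import *
print(atz(load('scene0'),(370,212),0.01),atz(load('scene0'),(372,160),0.2))
go(.215,-.506,.32,.4); go(.472,.307,.32,-.31)
E
```

```text
[0.24742941 0.27752685 0.01      ] [0.24464056 0.24787779 0.2       ]
shift [   0.5    0.  -101.4] twist 0.0
shift [ 554.4 -648.3 -100.2] twist 40.7
```

Request:
{"method": "carry_out", "body": {"moves": [[0,0,-50,0,-1],[0,0,-100,0,-1],[33,-38,-100,4,-1],[65,-76,-100,8,-1],[98,-114,-100,12,-1],[130,-152,-100,16,-1],[163,-190,-100,20,-1],[195,-228,-100,24,-1],[228,-266,-100,28,-1],[260,-304,-100,32,-1],[293,-342,-100,36,-1],[325,-380,-100,40.7,-1]]}}

```text
clock: 1.35
tool_pos: [0.3654, -0.0281, 0.3194]
orientation: [3.141, -0.001, -0.312]
contact_force: [1.4, 0.0, -0.1]
width: 0.998
```

```bash
python3 - <<'E'
from h import *
print(manip.read_state()['qpos'],manip.read_state()['tool_pos'])
go(.472,.307,.24,-.31)
E
```

```text
[-2.31749408e-01 -3.22011233e-01  1.54132176e+00 -1.73416786e-04
  1.92144780e+00  1.65143807e+00] [ 0.36540426 -0.02813317  0.31942119]
shift [  -1.6 -351.7   79.4] twist -0.1
```

Request:
{"method": "carry_out", "body": {"moves": [[0,-45,0,0,-1],[0,-90,0,0,-1],[0,-135,0,0,-1],[0,-180,0,0,-1],[-1,-225,0,0,-1],[-1,-270,0,0,-1],[-1,-310,30,0,-1],[-1,-340,60,0,-1],[-1,-351,79,0,-1],[-1,-351,79,0,-1],[-1,-351,79,0,-1]]}}

```text
clock: 2.45
tool_pos: [0.471, 0.3042, 0.2403]
orientation: [3.14, 0.001, -0.309]
contact_force: [0.8, -0.2, 0.2]
width: 0.994
```

```bash
python3 - <<'E'
from h import *
s=snap('wrist','w1'); print(manip.read_state()['qpos'])
im=cv2.resize(s['color'][:,:,::-1],None,fx=1.5,fy=1.5)
x=[.5562,.2803,-.3101]; c,sn=np.cos(x[2]),np.sin(x[2])
for P in [(-.005,.012,.095),(-.005,-.012,.095),(-.043,.012,.095),(-.043,-.012,.095),(-.150,0,.06),(-.150,.018,.004),(-.150,-.018,.004)]:
    u=proj(s,[[x[0]+c*P[0]-sn*P[1],x[1]+sn*P[0]+c*P[1],P[2]]])[0]; print(P,u)
    cv2.circle(im,tuple((u*1.5).astype(int)),4,(0,0,255),1)
cv2.imwrite('pics/w1b.png',im)
E
```

```text
[ 4.72077219e-01  1.07831911e-01  1.30463710e+00 -4.44941173e-04
  1.72772213e+00  2.35217370e+00]
(-0.005, 0.012, 0.095) [239.1254782   90.46393886]
(-0.005, -0.012, 0.095) [265.01022048  90.48182322]
(-0.043, 0.012, 0.095) [239.5110628  131.53963204]
(-0.043, -0.012, 0.095) [264.70515322 131.56280794]
(-0.15, 0, 0.06) [252.53664857 223.16056993]
(-0.15, 0.018, 0.004) [239.13135365 207.30033783]
(-0.15, -0.018, 0.004) [266.67446892 207.33523232]
```

View pics/w1b.png

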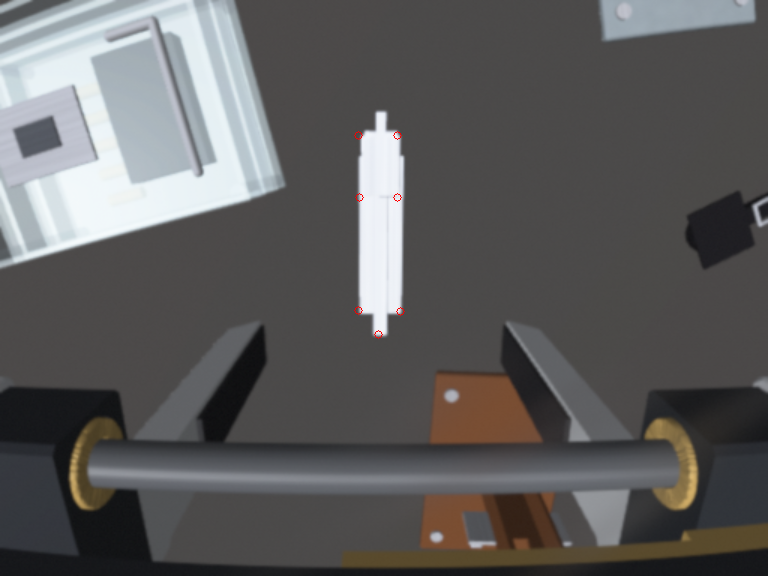

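The bracket is where the fit put it, within about 1 mm. Its claws are at about (381,115) in the enlarged picture, pad and tail lie on the marks, and the tray is clear. Descending to grasp.

```bash
python3 - <<'E'
from h import *
go(.480,.304,.0335,-.31)
E
```

```text
shift [  7.9  -2.3 208.2] twist 0.0
```

Request:
{"method": "carry_out", "body": {"moves": [[8,-1,40,0,-1],[8,-1,80,0,-1],[8,-1,120,0,-1],[8,-1,160,0,-1],[8,-1,190,0,-1],[8,-1,207,0,-1],[8,-1,207,0,-1],[8,-1,207,0,-1],[8,-1,207,0,1],[8,-1,207,0,1],[8,-1,207,0,1],[8,-1,207,0,1]]}}

```text
clock: 3.7
tool_pos: [0.4795, 0.3032, 0.0342]
orientation: [-3.141, -0.001, -0.309]
contact_force: [-0.3, -0.5, -0.2]
width: 0.696
```

Request:
{"method": "carry_out", "body": {"moves": [[0,0,0,0,1],[0,0,0,0,1],[0,0,0,0,1],[0,0,0,0,1],[0,0,0,0,1],[0,0,0,0,1],[0,0,-10,0,1],[0,0,-30,0,1],[0,0,-60,0,1],[0,0,-90,0,1],[0,0,-120,0,1],[0,0,-120,0,1]]}}

```text
clock: 4.9
tool_pos: [0.4817, 0.3043, 0.1591]
orientation: [-3.134, -0.007, -0.309]
contact_force: [1.2, -0.6, -2.0]
width: 0.102
```

```bash
python3 - <<'E'
from h import *
s0=manip.read_state(); print(s0['contact_force'],s0['moment'],s0['tool_pos'],s0['width'])
p=np.array([.6596,.0148]); c,s=np.cos(-.1326),np.sin(-.1326)
t=p+np.array([c,s])*(-.080-.045); print(t)
go(t[0],t[1],.165,-.1326)
E
```

```text
[ 1.15766633 -0.5670783  -1.97432335] [ 0.05472025 -0.05061037  0.00207625] [0.48166825 0.304333   0.15905815] 0.10242991394928158
[0.53569731 0.03132647]
shift [134.5 243.6  -6.7] twist -10.1
```

Request:
{"method": "carry_out", "body": {"moves": [[15,27,-7,-1,1],[30,54,-7,-2,1],[45,81,-7,-3,1],[60,108,-7,-4,1],[75,135,-7,-5,1],[90,162,-7,-6,1],[105,189,-7,-7,1],[118,214,-7,-8,1],[128,232,-7,-9,1],[134,243,-7,-10,1],[134,243,-7,-10,1],[134,243,-7,-10,1]]}}

```text
clock: 6.1
tool_pos: [0.5321, 0.0311, 0.1589]
orientation: [-3.141, 0.003, -0.135]
contact_force: [-0.5, 0.5, -2.8]
width: 0.105
```

```bash
python3 - <<'E'
from h import *
st=manip.read_state(); print(st['tool_pos'],st['orientation'],st['qpos'])
w=snap('wrist','w2');a=snap('scene','s2');b=snap('side','d2')
def crop(s,x,y,ww,h,k): return cv2.resize(s['color'][y:y+h,x:x+ww,::-1],(ww*k,h*k),interpolation=cv2.INTER_CUBIC)
cv2.imwrite('pics/c2.png',np.vstack([crop(w,150,0,200,150,4)[:300]*1,np.hstack([crop(a,190,190,100,75,4),crop(b,160,140,100,75,4)])]))
cv2.imwrite('pics/w2b.png',crop(w,160,0,200,150,4))
print(proj(b,[[.6596,.0148,.13]]),proj(a,[[.6596,.0148,.13]]),proj(w,[[.6596,.0148,.2]]))
E
```

```text
[0.53208263 0.03109517 0.1588693 ] [-3.14129779e+00  2.85929901e-03 -1.35158962e-01] [-4.83638225e-02  7.12941667e-02  1.50802593e+00  5.41626387e-04
  1.56509553e+00  1.65758804e+00]
[[195.70805493 186.19454765]] [[220.40447136 234.26020463]] [[251.87621745 -55.59686447]]
```

View pics/c2.png

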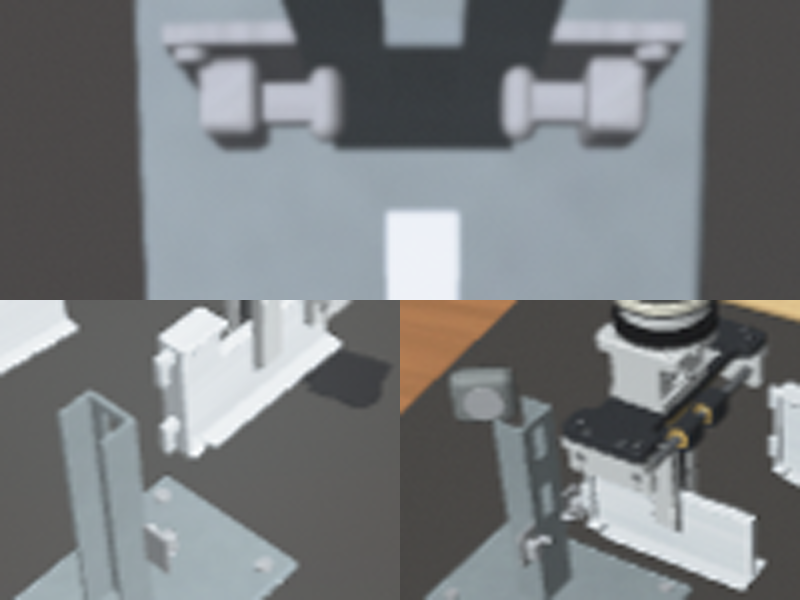

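Wrist view: slot centred at about (256,11) source px, the front wall's foot line at row 37, both jaws visible, and the claw tongue at cols 246–265. Everything looks nearly aligned. I'll look at the whole upper half for the bracket in the hand.

View pics/w2b.png

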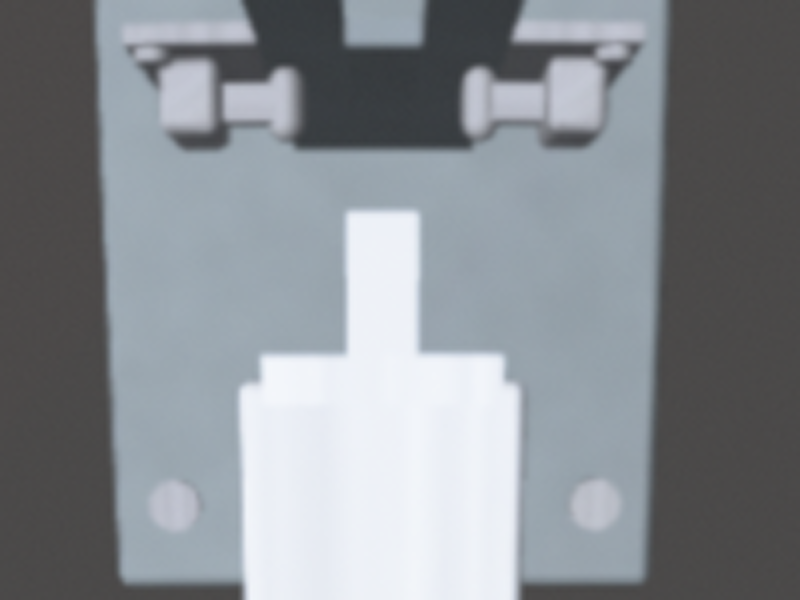

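```bash
python3 - <<'E'
from h import *
np.set_printoptions(precision=4,suppress=True)
w=load('w2'); st=manip.read_state(); t=st['tool_pos']; yaw=st['orientation'][2]
print('cam',-np.array(w['world_to_cam'])[:3,:3].T@np.array(w['world_to_cam'])[:3,3])
print(np.array(w['world_to_cam'])[:3,:3])
R=np.array([[np.cos(yaw),np.sin(yaw)],[-np.sin(yaw),np.cos(yaw)]])
def q(n,u,v,z,off=(150,0)):
    p=atz(w,((u+.5)/4-.5+off[0],(v+.5)/4-.5+off[1]),z); print(n,p,'rel tool',(R@(p[:2]-t[:2]))*1e3)
q('slotbotL',383,45,.102);q('slotbotR',467,45,.102)
q('footL',333,148,.010);q('footR',515,148,.010)
q('plateL',140,200,.010);q('plateR',703,200,.010)
q('jawL',342,105,.095);q('jawR',502,105,.095)
q('tongueL',385,210,t[2]-.033+.09);q('tongueR',460,210,t[2]-.033+.09)
q('tongueL',385,290,t[2]-.033+.09);q('tongueR',460,290,t[2]-.033+.09)
E
```

```text
cam [0.6069 0.0206 0.3242]
[[-0.135  -0.9909 -0.0016]
 [ 0.9571 -0.1299 -0.2592]
 [ 0.2566 -0.0365  0.9658]]
slotbotL [0.6623 0.0198 0.102 ] rel tool [130.222    5.4119]
slotbotR [0.6605 0.0066 0.102 ] rel tool [130.1929  -7.9225]
footL [0.6648 0.0338 0.01  ] rel tool [130.8541  19.6656]
footR [ 0.6592 -0.0072  0.01  ] rel tool [130.7649 -21.7092]
plateL [0.66   0.0794 0.01  ] rel tool [120.0526  64.2574]
plateR [ 0.6425 -0.0487  0.01  ] rel tool [119.7613 -65.0713]
jawL [0.6557 0.0278 0.095 ] rel tool [122.5882  12.4489]
jawR [0.6521 0.0016 0.095 ] rel tool [122.5265 -13.9412]
tongueL [0.6215 0.0217 0.2169] rel tool [89.5516  1.9361]
tongueR [0.6207 0.0159 0.2169] rel tool [89.5388 -3.933 ]
tongueL [0.6155 0.0226 0.2169] rel tool [83.4844  1.9815]
tongueR [0.6147 0.0167 0.2169] rel tool [83.4721 -3.954 ]
```

Bracket and slots line up in the tool frame: tongue y −1.0, slot y −1.2, parallel to within 0.005 rad, and about 53 mm between back face and upright. Lowering to insertion height and closing to about 20 mm.

Request:
{"method": "carry_out", "body": {"moves": [[0,0,13,0,1],[0,0,27,0,1],[10,0,27,0,1],[20,0,27,0,1],[30,0,27,0,1],[32,0,27,0,1],[32,0,27,0,1],[32,0,27,0,1],[32,0,27,0,1],[32,0,27,0,1]]}}

```text
clock: 7.25
tool_pos: [0.5644, 0.0266, 0.1336]
orientation: [3.142, -0.0, -0.134]
contact_force: [-0.3, 1.1, -2.6]
width: 0.103
```

```bash
python3 - <<'E'
from h import *
np.set_printoptions(precision=4,suppress=True)
st=manip.read_state(); print(st['tool_pos'],st['orientation'],st['contact_force'])
w=snap('wrist','w3');a=snap('scene','s3');b=snap('side','d3')
def crop(s,x,y,ww,h,k): return cv2.resize(s['color'][y:y+h,x:x+ww,::-1],(ww*k,h*k),interpolation=cv2.INTER_CUBIC)
cv2.imwrite('pics/c3.png',np.vstack([crop(w,160,0,200,75,4),np.hstack([crop(a,195,195,80,60,5),crop(b,175,145,80,60,5)])]))
t=st['tool_pos'];y=st['orientation'][2];c,s=np.cos(y),np.sin(y)
for P in [(78-150,0,60),(78-43,12,95),(78-5,12,95),(78,10,0),(78-150,18,0),(78,10,95)]:
    P=np.array(P)/1e3; p=[t[0]+c*P[0]-s*P[1],t[1]+s*P[0]+c*P[1],t[2]-.034+P[2]]
    print(P,'scene crop',(proj(a,[p])[0]-(195,195))*5+(0,300),'side',(proj(b,[p])[0]-(175,145))*5+(400,300))
E
```

```text
[0.5644 0.0266 0.1336] [ 3.1415 -0.0002 -0.1344] [-0.3494  1.0649 -2.6132]
[-0.072  0.     0.06 ] scene crop [337.9021 287.4836] side [720.2935 552.263 ]
[0.035 0.012 0.095] scene crop [217.9501 353.022 ] side [562.0782 465.6374]
[0.073 0.012 0.095] scene crop [165.5789 393.0808] side [512.3932 447.4081]
[0.078 0.01  0.   ] scene crop [167.2007 524.3765] side [521.8786 556.815 ]
[-0.072  0.018  0.   ] scene crop [362.3801 380.2398] side [707.6455 639.9375]
[0.078 0.01  0.095] scene crop [155.6543 396.6201] side [507.8332 443.3867]
```

View pics/c3.png

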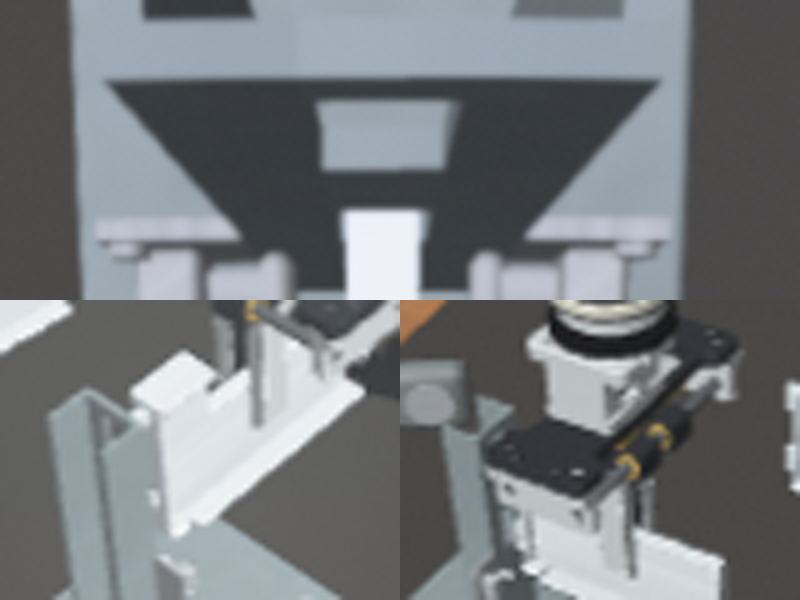

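All lined up in the wrist view: tongue cols 342–420 in front of the upper slot at 322–447. The scene view hints that the nose hangs a few mm lower than predicted, so I'll check with an overlay, which includes the upright for reference.

```bash
python3 - <<'E'
from h import *
a=load('s3'); st=manip.read_state(); t=st['tool_pos'];y=st['orientation'][2];c,s=np.cos(y),np.sin(y)
k=10; x0,y0=202,203
im=cv2.resize(a['color'][y0:y0+58,x0:x0+75,::-1],None,fx=k,fy=k,interpolation=cv2.INTER_CUBIC)
def L(o,z0,Ps,col):
    w=[[o[0]+c*p[0]/1e3-s*p[1]/1e3,o[1]+s*p[0]/1e3+c*p[1]/1e3,z0+p[2]/1e3] for p in Ps]
    u=((proj(a,w)-(x0,y0)+.5)*k).astype(int); cv2.polylines(im,[u.reshape(-1,1,2)],False,col,1)
bo=[t[0]+c*.078+s*.001,t[1]+s*.078-c*.001]
L(bo,t[2]-.034,[(-43,12,95),(-5,12,95),(-5,-12,95),(-43,-12,95),(-43,12,95)],(0,0,255))
L(bo,t[2]-.034,[(0,10,95),(0,10,0),(0,-10,0)],(0,0,255))
L(bo,t[2]-.034,[(-4,18,0),(-150,18,0),(-150,-18,0)],(0,0,255))
L(bo,t[2]-.034,[(0,0,90),(12,0,90),(12,0,68)],(0,160,0)); L(bo,t[2]-.034,[(0,0,30),(12,0,30),(12,0,8)],(0,160,0))
so=[t[0]+c*.078+s*.001+c*.0205,t[1]+s*.078-c*.001+s*.0205]
L(so,0,[(0,-20,10),(0,-20,200),(0,20,200),(0,20,10)],(255,0,0)); L(so,0,[(0,20,200),(28,20,200),(28,20,10)],(255,0,0));L(so,0,[(0,-20,200),(28,-20,200)],(255,0,0))
cv2.imwrite('pics/c4.png',im)
E
```

```text
(no output)
```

View pics/c4.png

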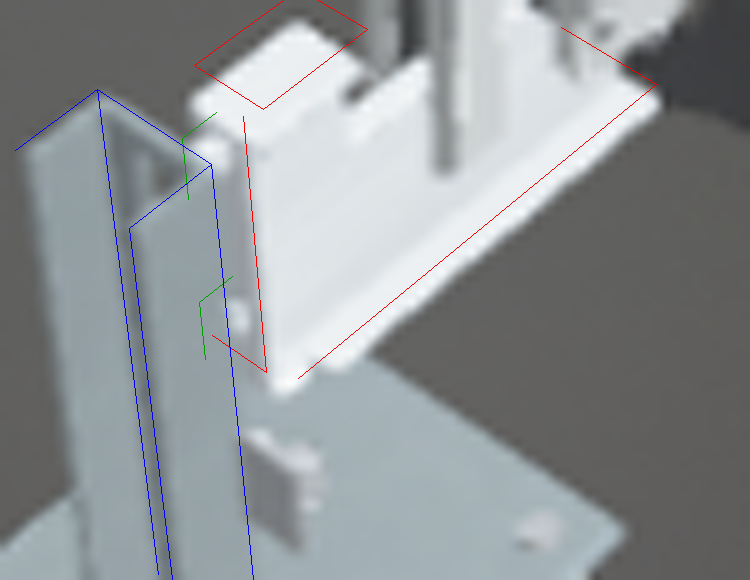

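```bash
python3 - <<'E'
from h import *
from scipy.optimize import brentq
st=manip.read_state(); print(st['tool_pos'])
for f,tz in (('w2',.1589),('w3',.1336)):
    w=load(f); g=w['color'].astype(float).min(2)
    def edges(r):
        row=g[r]; th=200; c=np.where(row[200:310]>th)[0]+200; l,h=c[0],c[-1]
        return l-(row[l]-th)/(row[l]-row[l-1]), h+(row[h]-th)/(row[h]-row[h+1])
    for r,W in ((60,6),(70,6),(80,6),(92,20),(93,20),(102,24),(110,24),(120,24),(128,24)):
        l,h=edges(r)
        F_=lambda z: np.linalg.norm(atz(w,(h,r),z)-atz(w,(l,r),z))-W/1e3
        z=brentq(F_,.1,.3); print(f,r,round(l,2),round(h,2),'z',round(z,4),'z-tcp',round(z-tz,4))
E
```

```text
[0.56451262 0.02655823 0.13358   ]
w2 60 246.17 264.24 z 0.2109 z-tcp 0.052
w2 70 246.38 264.03 z 0.2088 z-tcp 0.0499
w2 80 246.36 263.9 z 0.2088 z-tcp 0.0499
w2 92 224.78 285.36 z 0.2137 z-tcp 0.0548
w2 93 224.83 285.29 z 0.2135 z-tcp 0.0546
w2 102 219.47 289.12 z 0.2096 z-tcp 0.0507
w2 110 219.79 289.0 z 0.2095 z-tcp 0.0506
w2 120 220.17 288.71 z 0.2092 z-tcp 0.0503
w2 128 220.28 288.52 z 0.2093 z-tcp 0.0504
w3 60 246.57 263.81 z 0.1804 z-tcp 0.0468
w3 70 246.71 263.6 z 0.1786 z-tcp 0.045
w3 80 246.36 263.97 z 0.1843 z-tcp 0.0507
w3 92 224.8 285.46 z 0.1889 z-tcp 0.0553
w3 93 224.83 285.4 z 0.1888 z-tcp 0.0552
w3 102 219.49 289.14 z 0.1846 z-tcp 0.051
w3 110 219.87 289.0 z 0.1844 z-tcp 0.0508
w3 120 220.19 288.71 z 0.1841 z-tcp 0.0505
w3 128 220.32 288.52 z 0.1842 z-tcp 0.0506
```

```bash
python3 - <<'E'
from fit import *
from scipy.optimize import brentq
np.set_printoptions(precision=4,suppress=True)
# width calibration: bracket on table, pad at z=.095
w=load('w1'); g=w['color'].astype(float).min(2)
for r in (95,105,115,125):
    row=g[r]; c=np.where(row[225:285]>200)[0]+225; l,h=c[0],c[-1]
    l,h=l-(row[l]-200)/(row[l]-row[l-1]), h+(row[h]-200)/(row[h]-row[h+1])
    print(r,l,h,np.linalg.norm(atz(w,(h,r),.095)-atz(w,(l,r),.095)))
# pose fit of bracket in hand (dz,pitch,dx,dy) from scene+wrist+side
a,b,w=load('s3'),load('d3'),load('w3'); t=[.5645,.0266,.1336]; yw=-.1344
p10=lambda p:(np.array(p,float)+.5)/10-.5+(202,203)
O=[(a,P,p10(p)) for P,p in [((-5,-12,95),(190,98)),((-43,12,95),(363,62)),((-150,18,0),(660,104)),((0,15,0),(282,392))]]
O+=[(b,(-150,0,60),((722+.5-400)/5-.5+175,(560+.5-300)/5-.5+145))]
O+=[(w,(12,s*3,90),(u,52.3)) for s,u in ((1,246.2),(-1,264.1))]+[(w,(0,s*10,95),(u,88)) for s,u in ((1,224.7),(-1,285.5))]
def m(x,P):
    P=np.array(P)/1e3+[.080,0,-.038]; cp,sp=np.cos(x[1]),np.sin(x[1])  # pitch + = nose down
    q=np.array([P[0]*cp+P[2]*sp-.080+x[2],P[1]+x[3],-P[0]*sp+P[2]*cp+.038])
    c,s=np.cos(yw),np.sin(yw)
    return [t[0]+c*(q[0]+.078)-s*q[1],t[1]+s*(q[0]+.078)+c*q[1],t[2]-.034+x[0]+q[2]]
x,r=fit(O,[-.005,0,0,0],m); print(x); print(r)
E
```

```text
95 240.59259259259258 265.52 0.023176840922192736
105 239.62295081967213 268.1111111111111 0.026657192879537453
115 239.55172413793105 268.0243902439024 0.026818153647950156
125 239.57627118644066 267.8 0.026764304939334536
[-0.0066  0.0056  0.0006 -0.0001]
[[ 0.6565 -0.9291]
 [ 0.575  -1.0272]
 [-0.1999 -0.2741]
 [ 0.0701  0.9085]
 [-0.1029  0.2685]
 [ 0.1401  0.0455]
 [-0.1417  0.0398]
 [ 0.3716 -0.1178]
 [-0.3068 -0.129 ]]
```

The bracket slipped about 6.6 mm down in the grip, pitch is about 0, and there's about a 19.6 mm gap. I'll raise 5.5 mm and go in gently.

Request:
{"method": "carry_out", "body": {"moves": [[0,0,-5.5,0,1],[0,0,-5.5,0,1],[3,0,-5.5,0,1],[6,0,-5.5,0,1],[8,0,-5.5,0,1],[10,0,-5.5,0,1],[11,0,-5.5,0,1],[11,0,-5.5,0,1],[11,0,-5.5,0,1]]}}

```text
clock: 8.3
tool_pos: [0.5755, 0.0251, 0.1389]
orientation: [3.141, 0.0, -0.134]
contact_force: [0.3, -0.2, -2.6]
width: 0.107
```

Request:
{"method": "carry_out", "body": {"moves": [[2,0,0,0,1],[4,0,0,0,1],[5,0,0,0,1],[6,0,0,0,1],[7,0,0,0,1],[8,0,0,0,1],[8,0,0,0,1],[8,0,0,0,1]]}}

```text
clock: 9.1
tool_pos: [0.5832, 0.024, 0.1389]
orientation: [3.141, 0.001, -0.134]
contact_force: [-1.6, 1.3, -2.9]
width: 0.105
```

Request:
{"method": "carry_out", "body": {"moves": [[1,0,0,0,1],[1.5,0,0,0,1],[1.5,0,0,0,1],[1.5,0,0,0,1]]}}

```text
clock: 9.5
tool_pos: [0.5832, 0.024, 0.1389]
orientation: [3.141, 0.004, -0.134]
contact_force: [-6.9, 1.1, -0.6]
width: 0.106
```

```bash
python3 - <<'E'
from h import *
st=manip.read_state(); print(st['contact_force'],st['moment'],st['tool_pos'])
w=snap('wrist','w4');a=snap('scene','s4');b=snap('side','d4')
def crop(s,x,y,ww,h,k): return cv2.resize(s['color'][y:y+h,x:x+ww,::-1],(ww*k,h*k),interpolation=cv2.INTER_CUBIC)
cv2.imwrite('pics/c5.png',np.vstack([crop(w,160,0,200,75,4),np.hstack([crop(a,195,195,80,60,5),crop(b,175,145,80,60,5)])]))
E
```

```text
[-6.93093869  1.13932651 -0.61543638] [ 0.1013897   0.92569138 -0.03788521] [0.5831534  0.02399169 0.1388685 ]
```

View pics/c5.png

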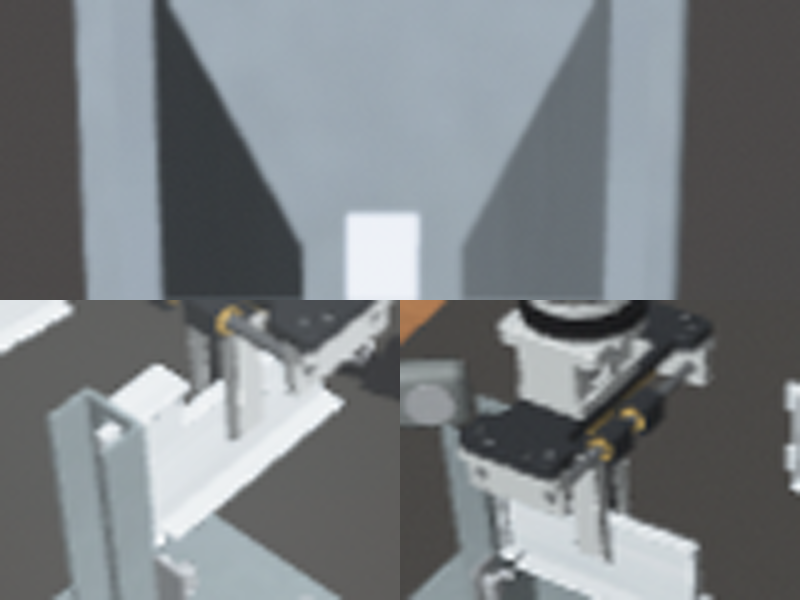

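Both claws are inside the upright: the upper claw shows behind the wall in the scene view at (110,433) and the back face is on the wall with 7 N. Easing off 1 mm and lowering onto the jaws.

Request:
{"method": "carry_out", "body": {"moves": [[-1,0,0,0,1],[-1,0,2,0,1],[-1,0,4,0,1],[-1,0,6,0,1],[-1,0,8,0,1],[-1,0,9,0,1],[-1,0,9,0,1],[-1,0,9,0,1]]}}

```text
clock: 10.45
tool_pos: [0.5832, 0.0241, 0.1295]
orientation: [3.141, 0.002, -0.134]
contact_force: [-5.3, 0.8, -2.0]
width: 0.104
```

Request:
{"method": "carry_out", "body": {"moves": [[-1,0,1,0,1],[-1,0,2,0,1],[-1,0,3,0,1],[-1,0,3,0,1],[-1,0,3,0,1]]}}

```text
clock: 10.95
tool_pos: [0.583, 0.024, 0.1287]
orientation: [3.141, -0.001, -0.134]
contact_force: [-6.5, -0.5, 5.6]
width: 0.108
```

It landed on the jaws where it should: underside ≈ 0.088 m, fz +5.6 N. Releasing and rising.

Request:
{"method": "carry_out", "body": {"moves": [[0,0,-2,0,1],[0,0,-2,0,-1],[0,0,-2,0,-1],[0,0,-2,0,-1],[0,0,-2,0,-1],[0,0,-2,0,-1],[0,0,-30,0,-1],[0,0,-70,0,-1],[0,0,-110,0,-1],[0,0,-110,0,1],[0,0,-110,0,1],[0,0,-110,0,1]]}}

```text
clock: 12.15
tool_pos: [0.5824, 0.024, 0.2352]
orientation: [3.141, 0.003, -0.134]
contact_force: [-0.3, -0.1, -0.2]
width: 0.567
```

```bash
python3 - <<'E'
from h import *
st=manip.read_state(); print(st['contact_force'],st['tool_pos'],st['width'])
p=np.array([.5832,.0241]); y=-.1344; c,s=np.cos(y),np.sin(y)
m=p+np.array([c,s])*.0786; q=m-.024*np.array([c,s]); print('mount',m,'pad',q)
go(q[0],q[1],.215,y)
a=snap('scene','s5');b=snap('side','d5')
def crop(s,x,y,ww,h,k): return cv2.resize(s['color'][y:y+h,x:x+ww,::-1],(ww*k,h*k),interpolation=cv2.INTER_CUBIC)
cv2.imwrite('pics/c6.png',np.hstack([crop(a,195,195,80,80,5),crop(b,175,145,80,80,5)]))
E
```

```text
[-0.31035632 -0.10558641 -0.2119757 ] [0.58235694 0.02404488 0.23519725] 0.5673064776855942
mount [0.66109118 0.01356793] pad [0.63730761 0.01678383]
shift [55.5 -0.2 20. ] twist -0.0
```

View pics/c6.png

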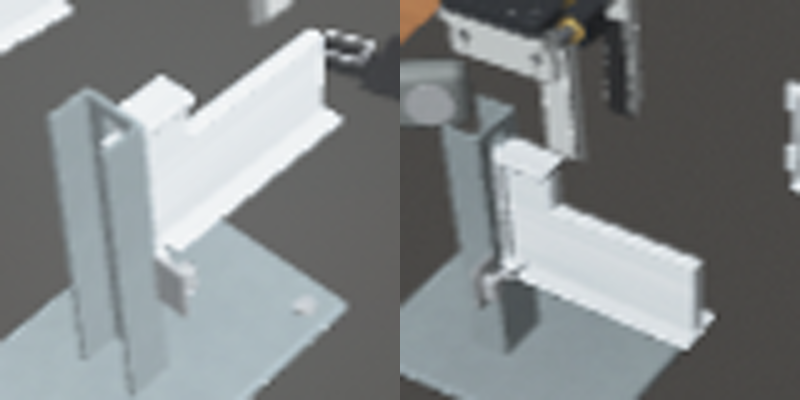

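The bracket hangs hooked on the jaws. I'll go over the pad with shut fingers and come down to just above it (contact expected at TCP z ≈ 0.197).

Request:
{"method": "carry_out", "body": {"moves": [[0,0,0,0,1],[0,0,0,0,1],[0,0,0,0,1],[0,0,0,0,1],[20,0,0,0,1],[40,0,0,0,1],[57,0,0,0,1],[57,0,15,0,1],[57,0,30,0,1],[57,0,35,0,1],[57,0,35,0,1]]}}

```text
clock: 13.35
tool_pos: [0.6378, 0.0166, 0.1997]
orientation: [3.141, 0.004, -0.134]
contact_force: [-0.1, -0.4, 0.0]
width: 0.005
```

Request:
{"method": "carry_out", "body": {"moves": [[0,0,1,0,1],[0,0,2,0,1],[0,0,3,0,1],[0,0,3,0,1],[0,0,3,0,1]]}}

```text
clock: 13.85
tool_pos: [0.6396, 0.0164, 0.1993]
orientation: [3.142, -0.001, -0.134]
contact_force: [-0.4, -0.3, -0.6]
width: 0.009
```

Request:
{"method": "carry_out", "body": {"moves": [[0,0,1,0,1],[0,0,2,0,1],[0,0,3,0,1],[0,0,3,0,1],[0,0,3,0,1]]}}

```text
clock: 14.35
tool_pos: [0.6397, 0.0164, 0.197]
orientation: [-3.142, -0.001, -0.134]
contact_force: [-1.9, -0.1, 3.9]
width: 0.002
```

Contact at 0.197 as expected. Pressing on.

Request:
{"method": "carry_out", "body": {"moves": [[0,0,1,0,1],[0,0,2,0,1],[0,0,3,0,1],[0,0,4,0,1],[0,0,4,0,1],[0,0,4,0,1]]}}

```text
clock: 14.95
tool_pos: [0.6397, 0.0164, 0.1922]
orientation: [-3.142, -0.001, -0.134]
contact_force: [2.0, 0.4, 0.8]
width: -0.001
```

Request:
{"method": "carry_out", "body": {"moves": [[0,0,1,0,1],[0,0,2,0,1],[0,0,3,0,1],[0,0,4,0,1],[0,0,4,0,1],[0,0,4,0,1]]}}

```text
clock: 15.55
tool_pos: [0.6392, 0.0164, 0.1887]
orientation: [3.141, 0.0, -0.134]
contact_force: [-1.8, -0.8, 5.6]
width: 0.006
```

Down at 0.1887 (locked height expected at 0.189), with force rising. One firmer push to confirm it's home.

Request:
{"method": "carry_out", "body": {"moves": [[0,0,1,0,1],[0,0,2,0,1],[0,0,3,0,1],[0,0,3,0,1],[0,0,3,0,1]]}}

```text
clock: 16.05
tool_pos: [0.6393, 0.0164, 0.1885]
orientation: [3.142, -0.002, -0.134]
contact_force: [-5.3, -0.0, 12.3]
width: 0.004
```

Hard stop at 12 N with no further travel, so it's home. Retreating and checking.

Request:
{"method": "carry_out", "body": {"moves": [[0,0,-5,0,1],[0,0,-30,0,1],[0,0,-70,0,1],[-40,0,-100,0,1],[-80,0,-120,0,1],[-120,0,-120,0,1],[-120,0,-120,0,1],[-120,0,-120,0,1]]}}

```text
clock: 16.85
tool_pos: [0.5203, 0.0326, 0.3046]
orientation: [3.142, -0.001, -0.134]
contact_force: [0.3, -0.3, 0.8]
width: 0.004
```

```bash
python3 - <<'E'
from h import *
st=manip.read_state(); print(st['contact_force'],st['tool_pos'],st['clock'])
a=snap('scene','s6');b=snap('side','d6'); y=-.1344; c,s=np.cos(y),np.sin(y)
def crop(v,x,y,ww,h,k): return cv2.resize(v['color'][y:y+h,x:x+ww,::-1],(ww*k,h*k),interpolation=cv2.INTER_CUBIC)
A=crop(a,195,195,80,80,5);B=crop(b,175,145,80,80,5)
def L(im,v,off,Ps):
    w=[[.6611+c*p[0]/1e3-s*p[1]/1e3,.0136+s*p[0]/1e3+c*p[1]/1e3,.08+p[2]/1e3] for p in Ps]
    cv2.polylines(im,[((proj(v,w)-off+.5)*5).astype(int).reshape(-1,1,2)],False,(0,0,255),1)
for im,v,o in ((A,a,(195,195)),(B,b,(175,145))):
    L(im,v,o,[(-43,12,95),(-5,12,95),(-5,-12,95),(-43,-12,95),(-43,12,95)]); L(im,v,o,[(-4,18,0),(-150,18,0),(-150,-18,0)]); L(im,v,o,[(-40,0,60),(-150,0,60)])
cv2.imwrite('pics/c7.png',np.hstack([A,B]))
E
```

```text
[ 0.26693484 -0.2640995   0.81396806] [0.52031784 0.03260023 0.30457132] 16.85
```

View pics/c7.png

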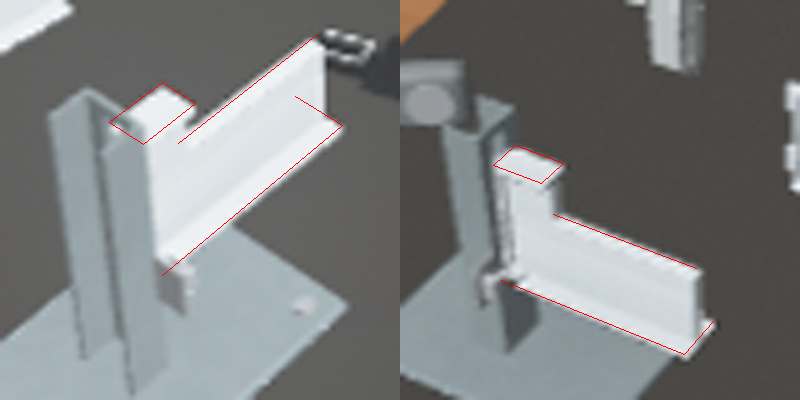

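The observed bracket lies on the outline of the locked pose in both views: pad at (143,143) in the left half and (540,183) in the right, tail at (343,127) and (712,322). It is level and the gripper is clear. Handing in.

```bash
python3 -c "
from plant import manip
print(manip.job_done())"
```

```text
the job is handed in; nothing more can be done
None
```

The long bracket is fitted: both claws are hooked in the slots and it is pressed down into the catch. I let go, moved the gripper clear and handed the job in; the clock stood at about 17 s of the 58 s allowed.

- **Grasp:** The bracket slipped about 6.6 mm down in the fingers when I lifted it. I measured this in the pictures and corrected the height before inserting.
- **Insertion and landing:** The claws went in with almost no force, and the back face met the upright at about 7 N. The foot landed on the jaws at the expected height, about 8 mm above locked.
- **Locking:** Pressing the pad took it down about 8.5 mm to a hard stop at 12 N, which matches the locked height to within about 1 mm. The force dropped partway, as it would when the jaws snap over. The force readings come only at the end of each move, so I did not record its peak.
- **Last look:** In the scene and side pictures the bracket lies on the outline of the locked pose and is level, and the robot touches nothing.
- **Not settled:** My two estimates of where the upright stands differ by about 2 mm, which is the camera accuracy. I did not measure the short bracket, mallet or hinge again at the end. I planned the paths to stay clear of them and felt no unexpected contact.

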